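Bolt the exposure box and hold its dead-man lever in the green

ROBOT

A 6-joint arm with a two-finger parallel gripper is mounted at the origin on a cart in front of the work surface, level with it; the furniture and walls round the work are solid. World frame = base frame: x ahead of the robot, y to its left, z up, the work surface at z = 0. Lengths are in m, angles in rad, forces in N, time in s.
With the tool pointing down it reaches from about 0.35 to 0.975 m from the base axis. Payload 4.9 kg.
Tool frame: the origin (TCP) lies on the centre line of the jaws, within the pads' length; the fingertips stand 14 mm ahead of it and the grasp point (between the pads) lies 5 mm behind it; y points along the fingers, z is the direction in which the jaws open and shut, and the axes are right-handed (so a half turn about y gives the same grasp; the last joint's range is limited). The gripper opens to 85 mm and grips with 20 to 120 N. Pads are 22 mm wide; open, the fingers measure 114 mm over their backs; the gripper's body (76 mm by 85 mm) begins 54 mm behind the grasp point. The pads swing forward as they close: fully open they stand 13 mm farther back than shut.
Start: joints at [1.012, 0.053, 1.613, -0, 1.476, -0.119], TCP at [0.266, 0.566, 0.245] pointing down, gripper open.
Joint ranges: [-3.01, 3.01], [-1.01, 2.22], [0.06, 2.58], [-1.02, 4.17], [0.09, 2.62], [-3.14, 3.14]. Speed limits (rad/s): [2.57, 2.57, 3.14, 3.14, 3.14, 3.14].

INTERFACE

Orientations are given as a rotation vector (axis times angle).
In Python, from station import ctrl gives the robot as it stands.
- The arm moves only by the tool servo_tool, never from a script. Its arguments are lists of equal length, an entry for each row: "delta_pos": the shift along the tool's x, y, z in m, a list of three; "dr": the turn, a rotation vector about the tool's x, y, z in degrees, a list of three; "grip": the opening, from 0 (shut) to 1 (fully open). In form: {"delta_pos": [[x, y, z], ...], "dr": [[rx, ry, rz], ...], "grip": [grip, ...]}. A call has 1 to 5 rows; each row shifts and turns the pose as measured when the row begins, along the tool's axes as they then stand; what a row does not reach is not made up. A row lasts 1/8 s, in which the tool goes at most 62.5 mm and 10.7 degrees, less where a joint would pass 70% of its speed; a pose out of reach is approached as far as the arm can. A call is refused whole if a number of a shift passes 0.0625 or a number of a turn 10.7, either way. A call with a gripper value outside its range is refused whole. The fingers move at their own pace and stop on an object; "grip_force" is the grip in N (left out, the last holds). Time passes only in rows, so rows that do not move let the fingers close. It gives the time, the measured TCP pose, the force and the opening at its end, in the units of the state.
- ctrl.get_obs(): the state, without advancing time (a new reading comes with each control period).
- ctrl.get_image(name): name is "side" or "top" or "wrist"; returns the picture (400x640x3 uint8, red, green, blue); there is no depth.
- ctrl.camera_params(name): a dict with "fovy" (degrees; the focal length in pixels is half the picture's height over the tangent of half this angle, whatever the lens; pixels are square), "cx", "cy" (the principal point, pixels), "eye" and "rotation" of the camera in the world. Camera axes: x right, y down, z forward; pixel columns grow to the right and rows downward; lengths in m; the calibration is good to about 2 mm. The wrist camera is an equidistant fisheye: a pixel r from the principal point sees the ray r / f radians off the axis. A picture is of the moment at which its call begins: read the wrist's pose just before it. camera_params takes no time and is no camera call; for the wrist camera it gives the pose at the moment of the call.
- ctrl.finish_job(): hands the job in, once; it reports no verdict.
Trained networks look in the newest picture that a camera, given by its name, has taken for a name from the list of things; names that differ only in an ending like _2 or _b are one class to them, and where a whole thing is asked for, a point or a joint stands for the part that bears it (a point fixed in the world has none). Each returns a list of dicts, best first, with "score" (0 to 1); they miss things now and then, are a little off and sometimes report something else, mostly with a low value. They report only what shows in the picture. A call takes as long as a camera call.
- ctrl.masks_of(camera, label): "pixels" (400x640 bool, what is visible of it) and "extent" ([left, top, right, bottom] in pixels, round what is visible of it).
The state is a dict: "t": time; "q": joint angles; "dq": joint speeds; "effort": joint torques, N m; "tool_pos": TCP position; "tool_rot": TCP orientation; "contact_force": force on the tool from outside, world axes, zero at the start; "wrist_torque": the same for the moment, N m; "opening": finger opening in m.
Only numpy, scipy, OpenCV 4.12 (cv2) and the standard library are available. Lean on these libraries where they do the work, as an engineer would, in place of code of your own. Each camera call takes 0.05 s, during which the arm holds its last target.

TASK

The amber cover of the exposure box is already down: slide its barrel bolt fully home, through the cover's eye into the keeper, and leave the spring-loaded dead-man lever unpressed until that is done. Then press the lever's yellow pad down until its pointer stands in the green band of the scale, never pushing on through into the red, and keep it there: finish while still holding it down, with the bolt still home. Leave the white pot and the vial at the side where they stand.

Things in the scene. Friction and masses are not known exactly. Their poses are not given: they have to be found in the camera images.
- exposure_box: White box fixed to the bench, 200 (x) by 190 (y) mm, deck 30 mm high, origin under its centre, front facing own -x. Amber fixed cover, 102 mm high, on its rear (own x over -12 mm). In front a steel barrel bolt (12 mm rod, 46 mm high, own x -75 mm) runs along own y in two dark brackets, then through the yellow eye (own y +42 mm) into the keeper. Brackets and eye reach 61 mm above the bench.
- bolt_knob (a point): Centre of the bolt's red round knob (19 mm across, 28 mm tall, axis upright, its centre 86 mm above the bench, its top at 100 mm, its underside at 72 mm). It moves with the bolt, towards the box's +y as the bolt closes; its axes are those of the box. There is free space above the brackets on both sides of it.
- keeper (a point): Centre of the dark keeper bracket (16 mm along y) at the +y end of the bolt's track, own y +66 mm of the box, 46 mm above the bench.
- bolt (a joint): Travel of the bolt along the box's +y (m): 0 fully drawn back, 0.045 fully home against its stop with its tip in the keeper. It slides with about 2 N of friction and stays where it is left.
- deadman_unit: Grey unit fixed to the bench, base 180 (x) by 112 (y) by 10 mm, origin under its centre, front facing own -x. Its lever reaches forward (-x) from the pivot to a yellow pad. On the +y side, 60 mm behind the pad's centre, a 30 mm wide scale plate (own y +23 to +53 mm) stands to 132 mm height: white above, green in the middle, red below; a black pointer on the lever passes before it.
- lever_pivot (a point): The lever's pivot axis (along the unit's y), 100 mm above the bench, 60 mm behind the unit's origin.
- lever_pad (a point): Centre of the top face of the yellow pad (56 mm along the lever, 44 mm wide), 130 mm from the pivot along the lever. Unpressed it is about 144 mm above the bench with the lever rising 0.27 rad towards the front; it is about 110 mm above the bench when the lever is level, in the middle of the green.
- deadman_lever (a joint): Angle (rad) by which the lever is pressed down: 0 at rest (up), where its spring returns it when let go; green from 0.18 to 0.36 (lever level at 0.27), red beyond that, hard stop at 0.55. At the pad it takes about 4 N to start moving, 8 N in the middle of the green and 12 N at the stop.
- vial_1: Small glass vial with black cap standing at the left, 22 mm across, 48 mm tall, loose; origin under its centre.
- white_pot: White screw-lid pot, 52 mm across, 58 mm tall, loose; origin under its centre.

How it is judged:
By the outcome, as a careful person would: the job done as asked, in the order asked, and still so for the second after the job is handed in, while the arm keeps its last pose, push and grip.
It also fails if it takes over 40 s, if anything falls off the work surface, if the arm or the gripper's body presses on something with over 40 N, if the wrist force passes 120 N, or if a joint passes its speed limit or range.

## Working session

There is one attempt and no reset: what is moved stays moved. The work goes in short steps, Python scripts to look and compute and a tool call to move; the robot and the scene stay as the last step left them, time stands still between calls to the robot, and variables do not carry over. Pictures are saved under pics/ and viewed, and the job is handed in when it is done.

Besides the shell and the picture viewer there is one more tool, called after ">>>" by a JSON object that holds its "name" and its "arguments", one argument or row to a line. servo_tool: Moves the arm, as the interface text tells. Its arguments: {"type":"object","properties":{"delta_pos":{"type":"array","items":{"type":"array","items":{"type":"number"}}},"dr":{"type":"array","items":{"type":"array","items":{"type":"number"}}},"grip":{"type":"array","items":{"type":"number"}},"grip_force":{"type":"number"}},"required":["delta_pos","dr","grip"]}

```bash
ls; mkdir -p pics; python3 - <<'E'
from station import ctrl
import cv2,numpy as np
o=ctrl.get_obs(); print(o)
for n in ("side","top","wrist"):
    im=ctrl.get_image(n); cv2.imwrite(f"pics/{n}0.png",im[:,:,::-1]); print(n,ctrl.camera_params(n))
E
```

```text
pics
{'t': 0.0, 'q': array([ 1.01200070e+00,  5.33378584e-02,  1.61428869e+00,  2.27062914e-05,
        1.47598323e+00, -1.19022922e-01]), 'dq': array([ 0.00099469,  0.00198787, -0.00069153,  0.00103975,  0.00101235,
       -0.00101049]), 'effort': array([ 7.10676904e-04, -3.93671143e+01, -3.70179892e+01, -1.11467423e-04,
        7.09979635e-03, -4.05093635e-05]), 'tool_pos': array([0.26577721, 0.5650255 , 0.24407794]), 'tool_rot': array([-1.54504232,  0.34553113, -0.34443677]), 'contact_force': array([ 0.55101624, -1.20134424,  0.89729666]), 'wrist_torque': array([ 0.05558704,  0.04283663, -0.02916433]), 'opening': 0.0852625027795003}
side {'fovy': 47.862612912148805, 'cx': 320.23629596414264, 'cy': 197.40664412683822, 'eye': array([-0.0378829 , -0.16150335,  0.84753771]), 'rotation': array([-1.99977213,  1.42919899, -0.54862562])}
top {'fovy': 54.64915241796804, 'cx': 314.5999328499311, 'cy': 199.9567111257049, 'eye': array([0.49361111, 0.05705684, 1.0442828 ]), 'rotation': array([-2.21143952,  2.14923861, -0.09245388])}
wrist {'fovy': 65.70646984690485, 'cx': 323.07514570918096, 'cy': 203.94559931670494, 'eye': array([0.20555004, 0.5925058 , 0.37260743]), 'rotation': array([2.45665671, 1.55638825, 0.2049483 ])}
```

View pics/side0.png

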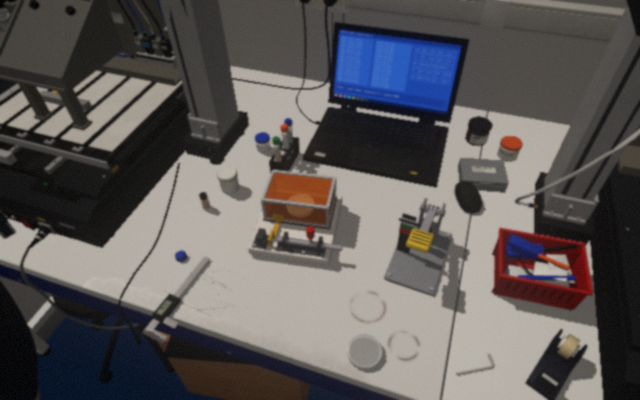

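View pics/top0.png

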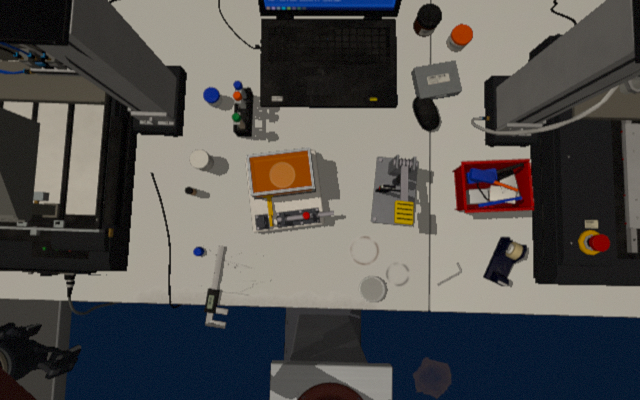

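View pics/wrist0.png

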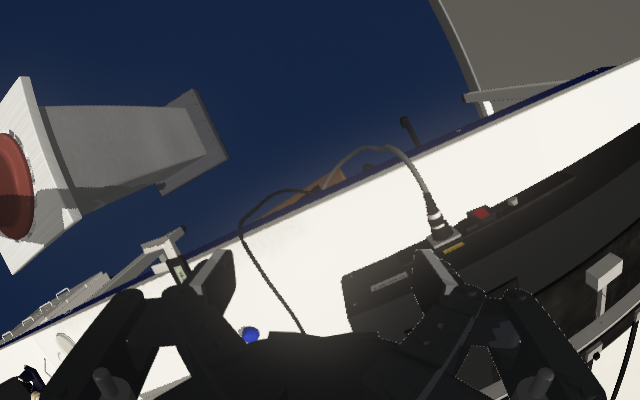

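The top view shows the box near (283,190), its red knob at (306,215), and the dead-man unit at (396,190) with the pad at (404,212). Pot and vial stand at (200,160) and (191,190). Next I measure them.

```bash
cat > h.py <<'E'
from station import ctrl
import cv2,numpy as np
from scipy.spatial.transform import Rotation as R
def cam(n):
    p=ctrl.camera_params(n); f=200/np.tan(np.radians(p['fovy'])/2)
    return p,f,R.from_rotvec(p['rotation']).as_matrix()
def back(n,u,v,z):
    p,f,M=cam(n); d=M@np.array([(u-p['cx'])/f,(v-p['cy'])/f,1]); e=p['eye']
    return e+d*(z-e[2])/d[2]
def proj(n,X):
    p,f,M=cam(n); c=M.T@(np.asarray(X)-p['eye']); return np.array([f*c[0]/c[2]+p['cx'],f*c[1]/c[2]+p['cy']])
def tri(obs):
    A=np.zeros((3,3));b=np.zeros(3)
    for n,u,v in obs:
        p,f,M=cam(n); d=M@np.array([(u-p['cx'])/f,(v-p['cy'])/f,1]); d/=np.linalg.norm(d)
        P=np.eye(3)-np.outer(d,d); A+=P;b+=P@p['eye']
    return np.linalg.solve(A,b)
E
python3 - <<'E'
from h import *
for n in ("top","side"):
    for l in ("bolt_knob","lever_pad","keeper","exposure_box","deadman_unit","deadman_lever","bolt"):
        for m in ctrl.masks_of(n,l)[:2]:
            v,u=np.nonzero(m['pixels']); r=cv2.minAreaRect(np.c_[u,v].astype(np.float32))
            print(n,l,round(m['score'],2),m['extent'],u.mean().round(1),v.mean().round(1),len(u),np.round(cv2.boxPoints(r),1).tolist())
    im=ctrl.get_image(n)
    if n=="top": c=im[130:250,230:440]
    else: c=im[160:300,230:470]
    cv2.imwrite(f"pics/{n}z.png",cv2.resize(c,None,fx=3.3,fy=3.3,interpolation=cv2.INTER_CUBIC)[:,:,::-1])
E
```

```text
top bolt_knob 0.74 [277.5, 206.9, 332.0, 222.3] 306.5 215.2 256 [[276.29998779296875, 214.89999389648438], [332.70001220703125, 207.5], [333.6000061035156, 214.39999389648438], [277.20001220703125, 221.8000030517578]]
top lever_pad 0.7 [395.8, 164.7, 417.1, 223.4] 403.9 197.0 734 [[395.0, 159.0], [413.0, 159.0], [413.0, 223.0], [395.0, 223.0]]
top keeper 0.77 [245.8, 149.5, 336.0, 230.3] 284.3 189.4 5699 [[242.8000030517578, 154.1999969482422], [324.8999938964844, 144.1999969482422], [334.3999938964844, 222.8000030517578], [252.39999389648438, 232.8000030517578]]
top keeper 0.39 [186.0, 187.1, 194.7, 196.4] 190.2 190.2 75 [[183.8000030517578, 191.60000610351562], [186.0, 185.0], [197.10000610351562, 188.6999969482422], [194.89999389648438, 195.3000030517578]]
top exposure_box 0.81 [244.4, 146.3, 336.2, 229.2] 284.4 189.2 5681 [[243.3000030517578, 153.39999389648438], [326.0, 143.6999969482422], [335.20001220703125, 222.39999389648438], [252.60000610351562, 232.10000610351562]]
top deadman_unit 0.83 [373.2, 155.0, 419.0, 228.9] 394.3 190.2 2806 [[370.20001220703125, 221.89999389648438
[... 1789 characters left out ...]
 222.60000610351562], [344.3999938964844, 231.5], [341.79998779296875, 250.6999969482422]]
side deadman_lever 0.96 [401.0, 204.3, 439.1, 255.0] 423.2 230.9 745 [[394.1000061035156, 245.39999389648438], [404.5, 198.60000610351562], [439.79998779296875, 206.39999389648438], [429.3999938964844, 253.1999969482422]]
side bolt 0.84 [278.5, 225.0, 343.6, 252.3] 311.5 240.8 403 [[277.5, 241.8000030517578], [280.29998779296875, 221.6999969482422], [344.5, 230.6999969482422], [341.79998779296875, 250.8000030517578]]
side bolt 0.4 [248.1, 173.4, 344.1, 261.7] 297.7 217.9 6882 [[247.10000610351562, 255.10000610351562], [257.5, 166.5], [351.20001220703125, 177.5], [340.79998779296875, 266.1000061035156]]
```

View pics/topz.png

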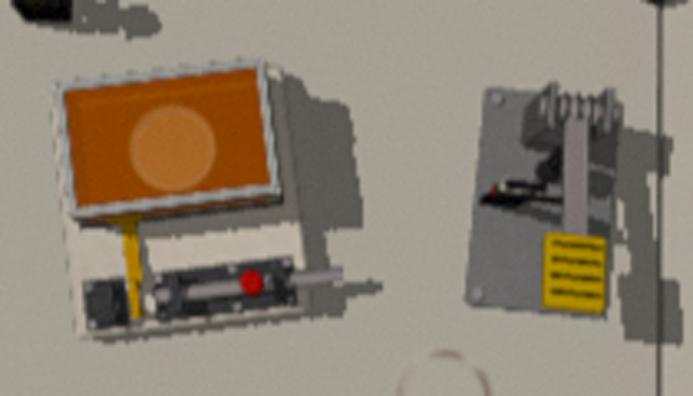

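View pics/sidez.png

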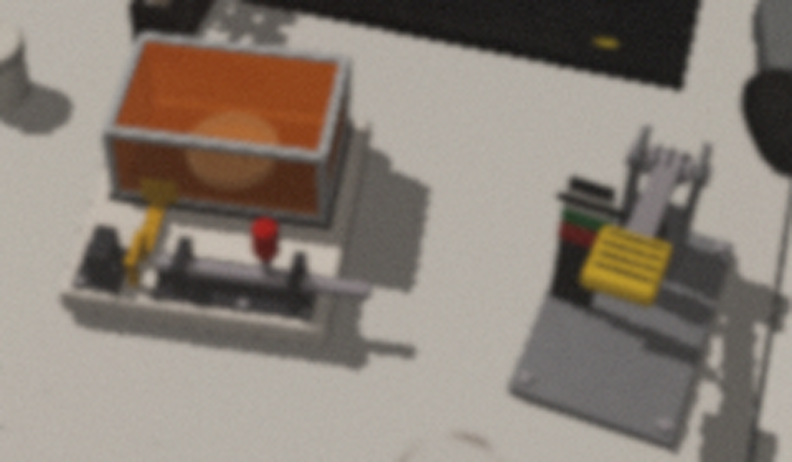

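```bash
cat > m.py <<'E'
from h import *
roi={'top':((190,235,250,340),(190,232,385,420)),'side':((215,255,270,350),(220,260,395,440))}
def seg(n,im,i):
    a,b,c,d=roi[n][i]; s=im[a:b,c:d].astype(int); r,g,bl=s[...,0],s[...,1],s[...,2]
    k=(r>110)&(g<0.4*r)&(bl<0.4*r) if i==0 else (r>110)&(g>0.55*r)&(bl<0.45*r)
    v,u=np.nonzero(k); return u+c,v+a
if __name__=="__main__":
    P={}
    for n in ('top','side'):
        im=ctrl.get_image(n)
        for i in (0,1):
            u,v=seg(n,im,i); print(n,i,len(u),u.mean(),v.mean(),u.min(),u.max(),v.min(),v.max()); P[n,i]=(n,u.mean(),v.mean())
    for i in (0,1): print(tri([P['top',i],P['side',i]]), [back(n,*P[n,i][1:],(0.093,0.144)[i]) for n in ('top','side')])
    # box yaw from base rectangle / unit
    for l in ('exposure_box','deadman_unit'):
        m=ctrl.masks_of('top',l)[0]
E
python3 m.py
```

```text
top 0 37 305.56756756756755 214.94594594594594 303 308 212 218
top 1 369 403.0948509485095 212.36043360433604 394 413 200 224
side 0 34 309.70588235294116 228.61764705882354 307 313 226 231
side 1 422 419.2369668246445 239.6824644549763 407 432 228 251
[0.53432029 0.07695559 0.09654784] [array([0.53449956, 0.07696493, 0.093     ]), array([0.53699674, 0.07814741, 0.093     ])]
[ 0.54509123 -0.15219946  0.13790272] [array([ 0.54481028, -0.15099874,  0.144     ]), array([ 0.53997978, -0.15208473,  0.144     ])]
```

```bash
python3 - <<'E'
from h import *
z=lambda u,v:(u/3.3+230,v/3.3+130)
B=lambda u,v,h:back('top',*z(u,v),h)
print("box front L,R deck",B(77,325,.03),B(308,303,.03), "bottomL",B(86,340,0))
a,b=B(75,208,.102),B(281,190,.102); c,d=B(60,86,.102),B(262,62,.102)
for p,q in((a,b),(c,d)): print("cover yaw",np.degrees(np.arctan2(-(p-q)[0],(p-q)[1])),np.linalg.norm(p-q))
for p,q in((a,c),(b,d)): e=q-p; print("side yaw",np.degrees(np.arctan2(e[1],e[0])),np.linalg.norm(e))
p,q=B(487,88,.01),B(468,303,.01); e=p-q; print("unit yaw",np.degrees(np.arctan2(e[1],e[0])),np.linalg.norm(e),p,q)
for t in ((545,233),(606,236),(543,306),(605,314)): print("pad",B(*t,.144))
print("dev",back('top',130,270,0.1),back('top',185,60,0.1))
o=ctrl.get_obs(); M=R.from_rotvec(o['tool_rot']).as_matrix(); print(o['t']);print(M.round(3))
E
```

```text
box front L,R deck [0.4979631  0.21357314 0.03      ] [0.52055231 0.03126373 0.03      ] bottomL [0.4861301  0.21037885 0.        ]
cover yaw 6.673236162686643 0.1532093102413872
cover yaw 8.544218994027704 0.15190997090137273
side yaw 9.337566067247575 0.09237043830414295
side yaw 10.013091948247036 0.09739571981877188
unit yaw -4.123305659640177 0.17707605031786267 [ 0.70138681 -0.11139392  0.01      ] [ 0.5247691 -0.0986616  0.01     ]
pad [ 0.57175262 -0.13217856  0.144     ]
pad [ 0.57086101 -0.17538201  0.144     ]
pad [ 0.52012669 -0.1313509   0.144     ]
pad [ 0.51574511 -0.17508214  0.144     ]
dev [0.38962235 0.49530418 0.1       ] [0.9158591  0.39230169 0.1       ]
1.15
[[ 0.905 -0.     0.426]
 [-0.426 -0.     0.905]
 [-0.    -1.    -0.   ]]
```

>>> {"name": "servo_tool", "arguments": {
  "delta_pos": [
    [0.024, 0, -0.052],
    [0.024, 0, -0.052],
    [0.024, 0, -0.052],
    [0.024, 0, -0.052],
    [0.024, 0, -0.052]
  ],
  "dr": [
    [0, 0, 0],
    [0, 0, 0],
    [0, 0, 0],
    [0, 0, 0],
    [0, 0, 0]
  ],
  "grip": [1, 1, 1, 1, 1]
}}

```text
t: 1.78
tool_pos: [0.2641, 0.2743, 0.2443]
tool_rot: [-1.546, 0.34, -0.341]
contact_force: [1.4, -0.4, 0.7]
opening: 0.085
```

>>> {"name": "servo_tool", "arguments": {
  "delta_pos": [
    [0.059, 0, -0.012],
    [0.057, 0, -0.02],
    [0.053, 0, -0.028],
    [0.049, 0, -0.035],
    [0.043, 0, -0.042]
  ],
  "dr": [
    [0, -8.3, 0],
    [0, -8.3, 0],
    [0, -8.3, 0],
    [0, -8.3, 0],
    [0, 0, 0]
  ],
  "grip": [0.6, 0.6, 0.6, 0.6, 0.6],
  "grip_force": 20
}}

```text
t: 2.4
tool_pos: [0.5062, 0.0942, 0.2485]
tool_rot: [-1.565, -0.128, 0.109]
contact_force: [-0.2, 1.7, 0.7]
opening: 0.051
```

```bash
cat > go.py <<'E'
import sys
from h import *
o=ctrl.get_obs(); M=R.from_rotvec(o['tool_rot']).as_matrix()
print(o['t'],o['tool_pos'].round(4),M.round(3).tolist(),o['contact_force'].round(1),o['opening'].round(4))
t=np.array([float(s) for s in sys.argv[1:4]]); print("tool delta",(M.T@(t-o['tool_pos'])).round(4))
print("z-axis heading",np.degrees(np.arctan2(M[1,2],M[0,2])).round(2))
E
python3 go.py 0.534 0.077 0.16
python3 - <<'E'
from h import *
im=ctrl.get_image('wrist'); cv2.imwrite("pics/w1.png",im[:,:,::-1])
E
```

```text
Traceback (most recent call last):
  File "go.py", line 4, in <module>
    print(o['t'],o['tool_pos'].round(4),M.round(3).tolist(),o['contact_force'].round(1),o['opening'].round(4))
                                                                                        ^^^^^^^^^^^^^^^^^^
AttributeError: 'float' object has no attribute 'round'
```

View pics/w1.png

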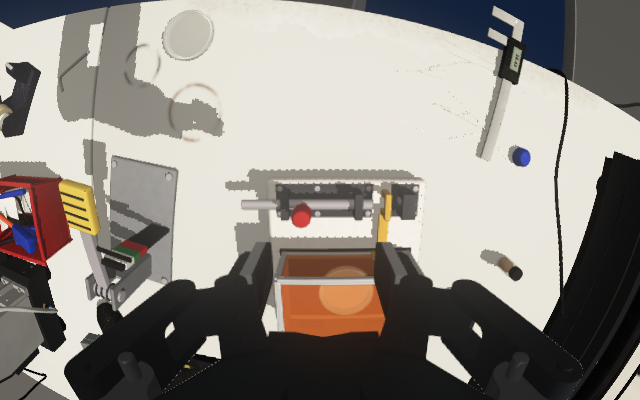

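```bash
sed -i "s/o\['opening'\].round(4)/round(o['opening'],4)/" go.py
cat >> h.py <<'E'
def wback(u,v,z):
    p,f,M=cam('wrist'); a=np.array([u-p['cx'],v-p['cy']]); r=np.hypot(*a); th=r/f
    d=M@np.r_[np.sin(th)*a/r,np.cos(th)]; e=p['eye']; return e+d*(z-e[2])/d[2]
E
python3 go.py 0.534 0.077 0.16
python3 - <<'E'
from h import *
im=ctrl.get_image('wrist'); s=im[190:240,270:330].astype(int); r,g,b=s[...,0],s[...,1],s[...,2]
v,u=np.nonzero((r>110)&(g<.4*r)&(b<.4*r)); u=u+270;v=v+190
print(len(u),u.mean(),v.mean(),wback(u.mean(),v.mean(),.09))
a,c=wback(272,180,.03),wback(424,180,.03);print(a,c,np.degrees(np.arctan2(-(c-a)[0],(c-a)[1])))
print(ctrl.camera_params('wrist'))
E
```

```text
2.45 [0.5106 0.09   0.2478] [[0.989, 0.014, -0.145], [0.146, -0.001, 0.989], [0.014, -1.0, -0.003]] [ 0.2 -5.3  0.9] 0.0512
tool delta [ 0.02    0.0881 -0.016 ]
z-axis heading 98.37
207 306.75845410628017 214.93236714975845 [0.53367469 0.07853542 0.09      ]
[0.51746115 0.03295733 0.03      ] [0.49136342 0.20828101 0.03      ] 8.466572890864528
{'fovy': 65.70646984690485, 'cx': 323.07514570918096, 'cy': 203.94559931670494, 'eye': array([0.44043061, 0.08133003, 0.37510262]), 'rotation': array([1.92740921, 2.22561608, 0.30843459])}
```

>>> {"name": "servo_tool", "arguments": {
  "delta_pos": [
    [0.02, 0.03, -0.015],
    [0, 0.04, 0],
    [0, 0.01, 0]
  ],
  "dr": [
    [0, 0, 0],
    [0, 0, 0],
    [0, 0, 0]
  ],
  "grip": [0.6, 0.6, 0.6]
}}

```text
t: 2.88
tool_pos: [0.5326, 0.0799, 0.168]
tool_rot: [-1.567, -0.124, 0.102]
contact_force: [0.0, -0.0, -0.1]
opening: 0.0516
```

```bash
python3 go.py 0.534 0.078 0.086
```

```text
2.875 [0.5326 0.0799 0.168 ] [[0.99, 0.014, -0.143], [0.143, 0.002, 0.99], [0.014, -1.0, 0.0]] [ 0.  -0.  -0.1] 0.0516
tool delta [-0.0001  0.082  -0.0021]
z-axis heading 98.22
```

>>> {"name": "servo_tool", "arguments": {
  "delta_pos": [
    [0, 0.04, -0.002],
    [0, 0.03, 0],
    [0, 0.011, 0],
    [0, 0, 0]
  ],
  "dr": [
    [0, 0, 0],
    [0, 0, 0],
    [0, 0, 0],
    [0, 0, 0]
  ],
  "grip": [0.6, 0.6, 0.6, 0.6]
}}

```text
t: 3.38
tool_pos: [0.5361, 0.0798, 0.09]
tool_rot: [-1.567, -0.131, 0.098]
contact_force: [0.1, -0.0, -0.1]
opening: 0.0511
```

```bash
python3 go.py 0.534 0.078 0.086; python3 - <<'E'
from h import *
for n in('wrist','side'):
    im=ctrl.get_image(n); cv2.imwrite(f"pics/{n}2.png",im[:,:,::-1])
E
```

```text
3.375 [0.5361 0.0798 0.09  ] [[0.989, 0.021, -0.145], [0.145, 0.003, 0.989], [0.021, -1.0, -0.001]] [ 0.1 -0.  -0.1] 0.0511
tool delta [-0.0024  0.0039 -0.0015]
z-axis heading 98.36
```

View pics/wrist2.png

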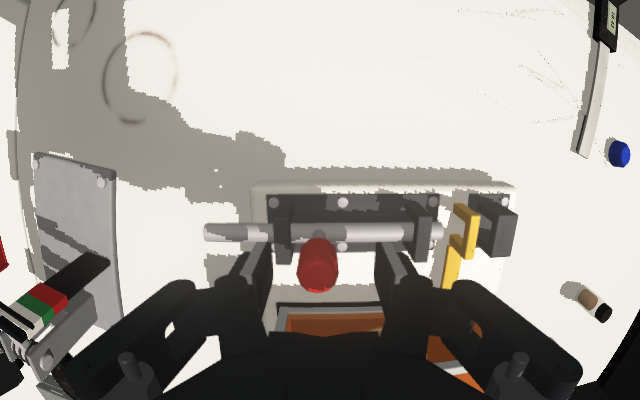

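The knob (318,265) sits between the jaws. I'll close on it.

>>> {"name": "servo_tool", "arguments": {
  "delta_pos": [
    [-0.002, 0.004, 0],
    [0, 0, 0],
    [0, 0, 0],
    [0, 0, 0],
    [0, 0, 0]
  ],
  "dr": [
    [0, 0, 0],
    [0, 0, 0],
    [0, 0, 0],
    [0, 0, 0],
    [0, 0, 0]
  ],
  "grip": [0.6, 0.15, 0.15, 0.15, 0.15],
  "grip_force": 20
}}

```text
t: 4.1
tool_pos: [0.537, 0.0793, 0.0904]
tool_rot: [-1.568, -0.137, 0.092]
contact_force: [0.4, 0.3, -0.2]
opening: 0.018
```

>>> {"name": "servo_tool", "arguments": {
  "delta_pos": [
    [0, 0, 0.012],
    [0, 0, 0.012],
    [0, 0, 0.012]
  ],
  "dr": [
    [0, 0, 0],
    [0, 0, 0],
    [0, 0, 0]
  ],
  "grip": [0.15, 0.15, 0.15]
}}

```text
t: 4.47
tool_pos: [0.5315, 0.1157, 0.0904]
tool_rot: [-1.57, -0.136, 0.092]
contact_force: [-1.9, -2.8, 1.1]
opening: 0.0181
```

```bash
python3 go.py 0.5275 0.1230 0.088
```

```text
4.475 [0.5315 0.1157 0.0904] [[0.989, 0.028, -0.144], [0.144, 0.0, 0.99], [0.028, -1.0, -0.004]] [-1.9 -2.8  1.1] 0.0181
tool delta [-0.0029  0.0023  0.0078]
z-axis heading 98.29
```

Moved 37 mm. About 8 mm remain; I'll go on in smaller rows to the stop.

>>> {"name": "servo_tool", "arguments": {
  "delta_pos": [
    [0, 0, 0.005],
    [0, 0, 0.004],
    [0, 0, 0.004]
  ],
  "dr": [
    [0, 0, 0],
    [0, 0, 0],
    [0, 0, 0]
  ],
  "grip": [0.15, 0.15, 0.15]
}}

```text
t: 4.85
tool_pos: [0.5305, 0.122, 0.0904]
tool_rot: [-1.592, -0.141, 0.095]
contact_force: [1.5, -20.1, 0.1]
opening: 0.0184
```

>>> {"name": "servo_tool", "arguments": {
  "delta_pos": [
    [0, 0, 0.004]
  ],
  "dr": [
    [0, 0, 0]
  ],
  "grip": [0.15]
}}

```text
t: 4.97
tool_pos: [0.5305, 0.122, 0.0903]
tool_rot: [-1.601, -0.142, 0.096]
contact_force: [0.5, -18.6, 0.6]
opening: 0.018
```

```bash
python3 go.py 0.5275 0.1230 0.088; python3 - <<'E'
from h import *
for n in('wrist','side'):
    im=ctrl.get_image(n); cv2.imwrite(f"pics/{n}3.png",im[:,:,::-1])
E
```

```text
4.975 [0.5305 0.122  0.0903] [[0.988, 0.031, -0.149], [0.15, -0.032, 0.988], [0.026, -0.999, -0.036]] [  0.5 -18.6   0.6] 0.018
tool delta [-0.0028  0.0022  0.0015]
z-axis heading 98.6
```

View pics/wrist3.png

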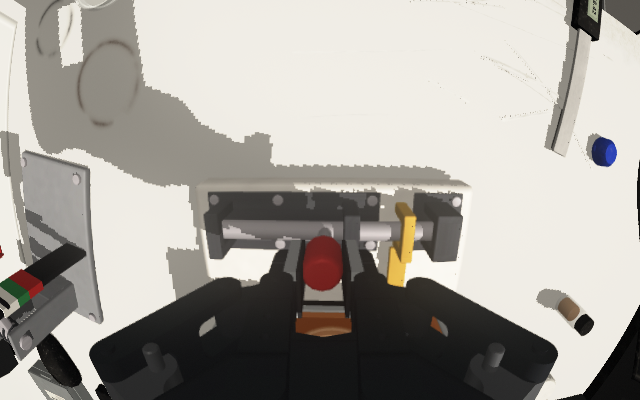

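Force stalled at ~19 N with the rod in the keeper (430,232). I'll release, lift and check.

>>> {"name": "servo_tool", "arguments": {
  "delta_pos": [
    [0, 0, 0],
    [0, 0, 0],
    [0, -0.02, 0],
    [0, -0.06, 0],
    [0, -0.05, 0]
  ],
  "dr": [
    [0, 0, 0],
    [0, 0, 0],
    [0, 0, 0],
    [0, 0, 0],
    [0, 0, 0]
  ],
  "grip": [0.5, 0.5, 0.5, 0.5, 0.5]
}}

```text
t: 5.7
tool_pos: [0.5234, 0.128, 0.2207]
tool_rot: [-1.598, -0.135, 0.103]
contact_force: [1.3, -0.5, 0.4]
opening: 0.0427
```

```bash
python3 go.py 0.545 -0.153 0.2; python3 - <<'E'
from h import *
for n in('wrist','side'):
    im=ctrl.get_image(n); cv2.imwrite(f"pics/{n}4.png",im[:,:,::-1])
    if n=='side': cv2.imwrite("pics/side4z.png",cv2.resize(im[160:300,230:470],None,fx=3.3,fy=3.3,interpolation=cv2.INTER_CUBIC)[:,:,::-1])
    else:
        s=im[150:300,200:420].astype(int); r,g,b=s[...,0],s[...,1],s[...,2]
        v,u=np.nonzero((r>110)&(g<.4*r)&(b<.4*r)); u=u+200;v=v+150
        print(len(u),u.mean(),v.mean(),wback(u.mean(),v.mean(),.09))
E
```

```text
5.7 [0.5234 0.128  0.2207] [[0.988, 0.023, -0.15], [0.151, -0.029, 0.988], [0.018, -0.999, -0.032]] [ 1.3 -0.5  0.4] 0.0427
tool delta [-0.0215  0.0293 -0.2802]
z-axis heading 98.66
278 319.2517985611511 203.4208633093525 [0.53764662 0.12082595 0.09      ]
```

View pics/wrist4.png

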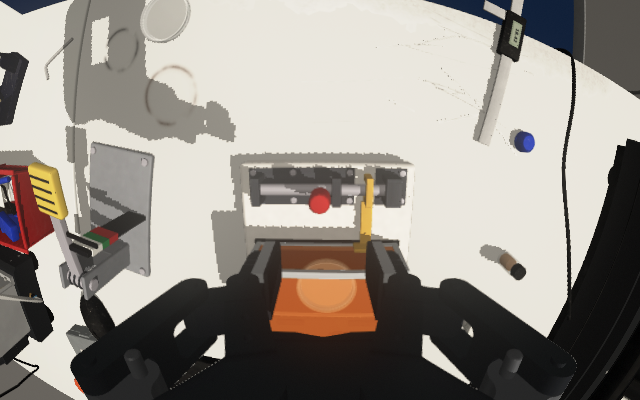

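View pics/side4z.png

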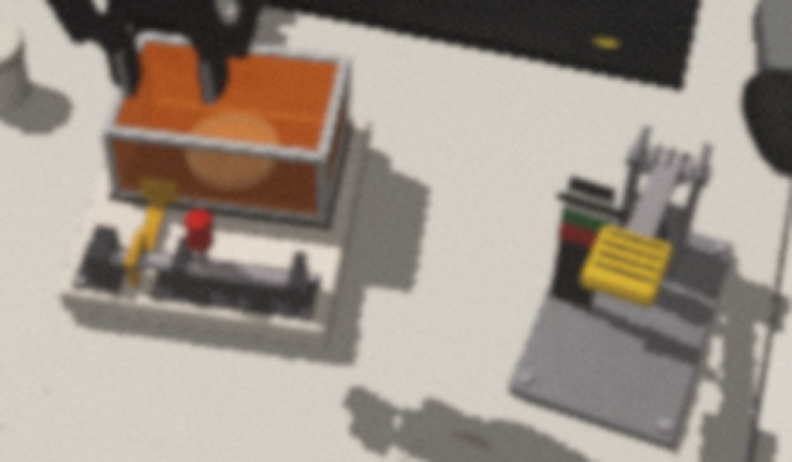

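```bash
python3 - <<'E'
from h import *
s0=cv2.imread('pics/side0.png')[:,:,::-1]; s1=ctrl.get_image('side')
def c(im):
    s=im[215:255,270:350].astype(int); r,g,b=s[...,0],s[...,1],s[...,2]
    k=(r-np.maximum(g,b)).clip(0)*((r>70)&(g<.5*r)&(b<.5*r)); v,u=np.indices(k.shape); return (u*k).sum()/k.sum()+270,(v*k).sum()/k.sum()+215
a,b=c(s0),c(s1); print(a,b); A,B=back('side',*a,.09),back('side',*b,.09); print(A,B,np.linalg.norm(A-B))
print(ctrl.get_obs()['t'])
E
```

```text
(np.float64(309.81112984822937), np.float64(230.16413715570545)) (np.float64(289.5952986974098), np.float64(227.57688276688128))
[0.53528883 0.07738614 0.09      ] [0.52813694 0.12174263 0.09      ] 0.0449293645046629
5.85
```

Side camera: knob travelled 44.9 mm, so the bolt is home. I'll move above the pad with the fingers shut.

>>> {"name": "servo_tool", "arguments": {
  "delta_pos": [
    [-0.004, 0, -0.056],
    [0.002, 0, -0.056],
    [0.008, 0, -0.056],
    [0.008, 0, -0.056],
    [0.008, 0, -0.05]
  ],
  "dr": [
    [1.8, 6, 1],
    [0, 6, 0],
    [0, 0, 0],
    [0, 0, 0],
    [0, 0, 0]
  ],
  "grip": [0, 0, 0, 0, 0]
}}

```text
t: 6.48
tool_pos: [0.5479, -0.1478, 0.223]
tool_rot: [-1.564, 0.036, -0.048]
contact_force: [0.3, -0.0, -0.1]
opening: -0.0001
```

```bash
python3 go.py 0.545 -0.153 0.165; python3 - <<'E'
from h import *
for n in('wrist','side'):
    im=ctrl.get_image(n); cv2.imwrite(f"pics/{n}5.png",im[:,:,::-1])
E
python3 go.py 0.545 -0.153 0.165
```

```text
6.475 [ 0.5479 -0.1478  0.223 ] [[0.999, 0.008, 0.054], [-0.054, 0.007, 0.999], [0.008, -1.0, 0.007]] [ 0.3 -0.  -0.1] -0.0001
tool delta [-0.0031  0.0579 -0.0057]
z-axis heading 86.93
6.575 [ 0.548  -0.1501  0.2228] [[0.998, 0.007, 0.059], [-0.059, 0.005, 0.998], [0.007, -1.0, 0.006]] [-0.1  0.3  0.7] -0.0001
tool delta [-0.0032  0.0578 -0.0034]
z-axis heading 86.64
```

View pics/wrist5.png

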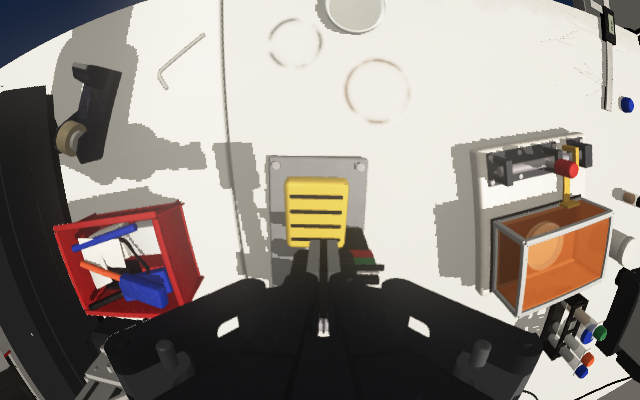

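```bash
python3 - <<'E'
from h import *
print(wback(317,213,.144), wback(286,178,.15),wback(345,246,.137)); print(ctrl.get_obs()['t'])
E
python3 go.py 0.545 -0.153 0.165
```

```text
[ 0.54450764 -0.1552363   0.144     ] [ 0.51723049 -0.17392624  0.15      ] [ 0.57392071 -0.13624059  0.137     ]
6.575
6.575 [ 0.548  -0.1501  0.2228] [[0.998, 0.007, 0.059], [-0.059, 0.005, 0.998], [0.007, -1.0, 0.006]] [-0.1  0.3  0.7] -0.0001
tool delta [-0.0032  0.0578 -0.0034]
z-axis heading 86.64
```

Pad centre is about (0.5445, -0.1545). I'll descend to just above it (tips ~150 mm).

>>> {"name": "servo_tool", "arguments": {
  "delta_pos": [
    [-0.003, 0.03, -0.005],
    [0, 0.02, 0],
    [0, 0.006, 0]
  ],
  "dr": [
    [0, 0, 0],
    [0, 0, 0],
    [0, 0, 0]
  ],
  "grip": [0, 0, 0]
}}

```text
t: 6.95
tool_pos: [0.5449, -0.1529, 0.1647]
tool_rot: [-1.563, 0.041, -0.051]
contact_force: [0.2, 0.6, -0.5]
opening: 0.0001
```

```bash
python3 go.py 0.543 -0.154 0.124
```

```text
6.95 [ 0.5449 -0.1529  0.1647] [[0.998, 0.007, 0.059], [-0.059, 0.008, 0.998], [0.007, -1.0, 0.008]] [ 0.2  0.6 -0.5] 0.0001
tool delta [-0.0021  0.0407 -0.0015]
z-axis heading 86.64
```

>>> {"name": "servo_tool", "arguments": {
  "delta_pos": [
    [0, 0.008, -0.001],
    [0, 0.006, 0],
    [0, 0.006, 0]
  ],
  "dr": [
    [0, 0, 0],
    [0, 0, 0],
    [0, 0, 0]
  ],
  "grip": [0, 0, 0]
}}

```text
t: 7.32
tool_pos: [0.5465, -0.153, 0.1469]
tool_rot: [-1.564, 0.037, -0.052]
contact_force: [-2.1, 0.1, 5.5]
opening: 0.0
```

>>> {"name": "servo_tool", "arguments": {
  "delta_pos": [
    [-0.002, 0.006, 0],
    [0, 0.006, 0],
    [0, 0.005, 0]
  ],
  "dr": [
    [0, 0, 0],
    [0, 0, 0],
    [0, 0, 0]
  ],
  "grip": [0, 0, 0]
}}

```text
t: 7.7
tool_pos: [0.5451, -0.153, 0.1312]
tool_rot: [-1.565, 0.035, -0.053]
contact_force: [-4.2, 1.2, 7.0]
opening: -0.0004
```

```bash
python3 go.py 0.543 -0.154 0.124;  python3 - <<'E'
from h import *
for n in('wrist','side'):
    im=ctrl.get_image(n); cv2.imwrite(f"pics/{n}6.png",im[:,:,::-1])
cv2.imwrite("pics/side6z.png",cv2.resize(im[160:300,230:470],None,fx=3.3,fy=3.3,interpolation=cv2.INTER_CUBIC)[:,:,::-1])
E
```

```text
7.7 [ 0.5451 -0.153   0.1312] [[0.998, 0.011, 0.056], [-0.056, 0.005, 0.998], [0.011, -1.0, 0.006]] [-4.2  1.2  7. ] -0.0004
tool delta [-0.0021  0.0072 -0.0012]
z-axis heading 86.79
```

View pics/wrist6.png

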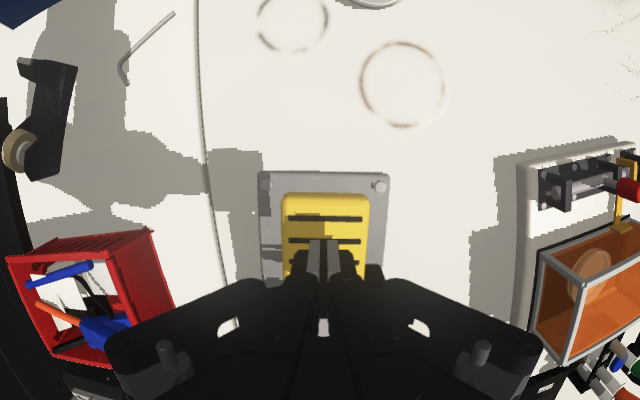

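View pics/side6z.png

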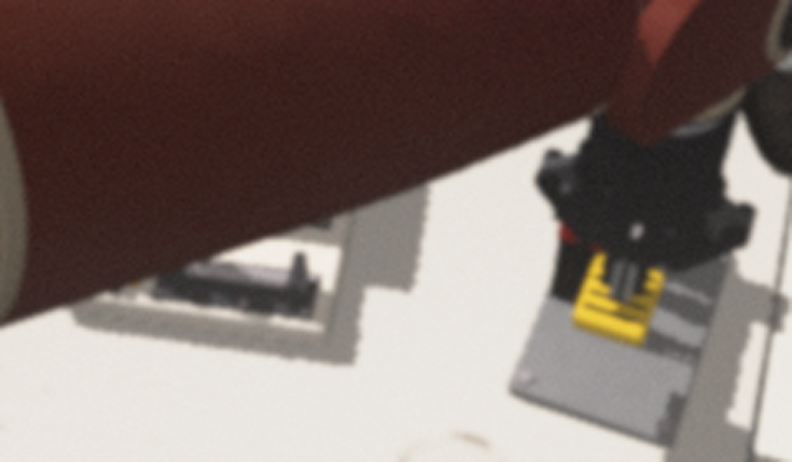

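The wrist view shows the fingertips on the pad (324,270). The scale is hidden by the gripper. By geometry the lever is at about 0.22 rad; I'll go about 6 mm further, to mid-green.

>>> {"name": "servo_tool", "arguments": {
  "delta_pos": [
    [0, 0.004, 0],
    [0, 0.003, 0]
  ],
  "dr": [
    [0, 0, 0],
    [0, 0, 0]
  ],
  "grip": [0, 0]
}}

```text
t: 8.05
tool_pos: [0.5447, -0.153, 0.1248]
tool_rot: [-1.565, 0.036, -0.052]
contact_force: [-4.7, 0.5, 7.4]
opening: -0.0002
```

```bash
python3 go.py 0.543 -0.154 0.124;  python3 - <<'E'
from h import *
for n in('top','side'):
    im=ctrl.get_image(n)
    a,b,c,d={'top':(140,240,360,440),'side':(190,300,370,470)}[n]
    cv2.imwrite(f"pics/{n}7z.png",cv2.resize(im[a:b,c:d],None,fx=5,fy=5,interpolation=cv2.INTER_CUBIC)[:,:,::-1])
E
python3 go.py 0.543 -0.154 0.124
```

```text
8.05 [ 0.5447 -0.153   0.1248] [[0.998, 0.01, 0.056], [-0.056, 0.005, 0.998], [0.01, -1.0, 0.006]] [-4.7  0.5  7.4] -0.0002
tool delta [-0.0017  0.0008 -0.0011]
z-axis heading 86.78
8.15 [ 0.5447 -0.153   0.1247] [[0.998, 0.01, 0.056], [-0.056, 0.005, 0.998], [0.01, -1.0, 0.006]] [-4.   0.5  7.4] 0.0001
tool delta [-0.0016  0.0007 -0.0011]
z-axis heading 86.78
```

View pics/side7z.png

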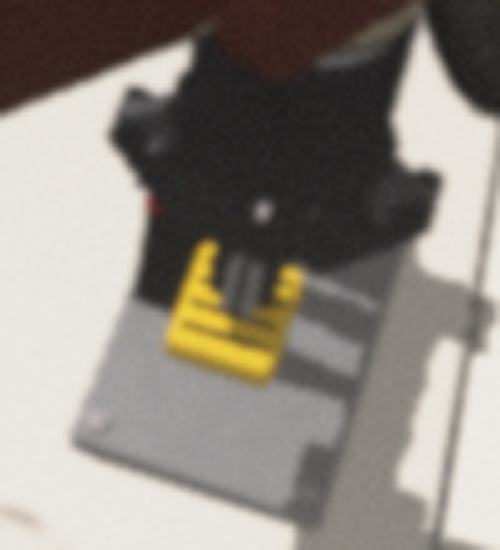

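View pics/top7z.png

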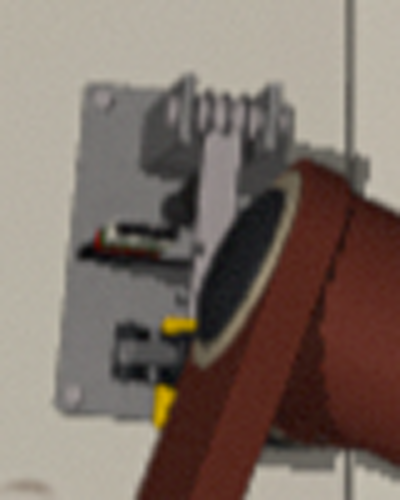

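```bash
python3 - <<'E'
from h import *
y=np.radians(-3.8); ex=np.array([np.cos(y),np.sin(y),0]); ey=np.array([-np.sin(y),np.cos(y),0]); ez=np.array([0,0,1.])
O=np.array([.5445,-.1545,0])+.0626*ex
def pt(th,r,h,w):
    a=.27-th
    return O+.06*ex+.1*ez - ex*(r*np.cos(a)+h*np.sin(a))*1 + ez*(r*np.sin(a)+h*np.cos(a)) + w*ey + ex*2*h*np.sin(a)
for n,c0,r0 in(('side',370,190),):
    for th in (0,.18,.27,.36,.45):
        print(th,[((proj(n,pt(th,r,10,w))-[c0,r0])*5).round(0).tolist() for r,w in((158,.022),(158,-.022))] if 0 else [((proj(n,pt(th,.158,.010,w))-[c0,r0])*5).round(0).tolist() for w in(.022,-.022)])
s=cv2.imread('pics/side4.png'); cv2.imwrite("pics/side4p.png",cv2.resize(s[190:300,370:470],None,fx=5,fy=5,interpolation=cv2.INTER_CUBIC))
s=ctrl.get_image('wrist'); cv2.imwrite("pics/wrist8.png",cv2.resize(s[150:400,200:440],None,fx=3,fy=2.4)[:,:,::-1]); print(ctrl.get_obs()['tool_pos'])
E
```

```text
0 [[184.0, 263.0], [296.0, 298.0]]
0.18 [[171.0, 319.0], [281.0, 354.0]]
0.27 [[165.0, 343.0], [274.0, 378.0]]
0.36 [[161.0, 364.0], [269.0, 399.0]]
0.45 [[158.0, 383.0], [264.0, 417.0]]
[ 0.54472091 -0.15299389  0.12483367]
```

View pics/side4p.png

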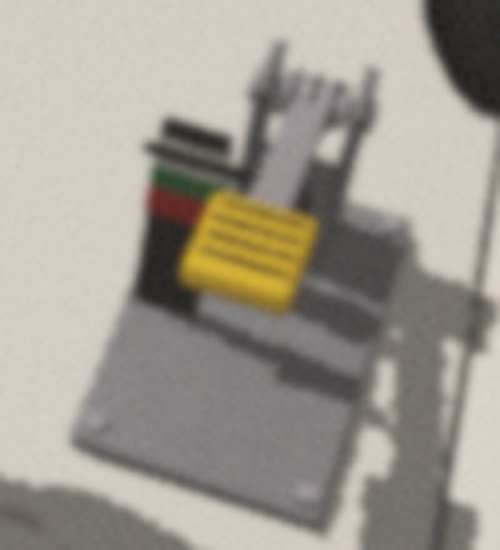

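View pics/wrist8.png

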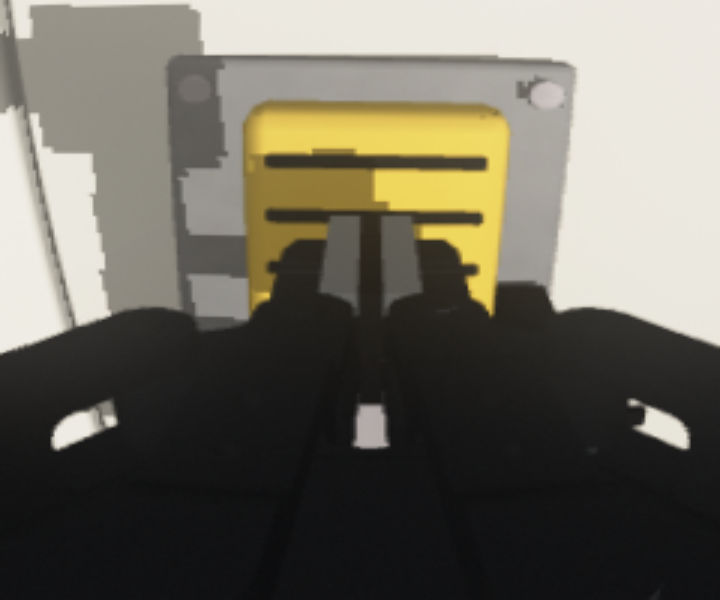

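```bash
python3 - <<'E'
from h import *
y=np.radians(-3.8); ex=np.array([np.cos(y),np.sin(y),0]); ey=np.array([-np.sin(y),np.cos(y),0]); ez=np.array([0,0,1.])
O=np.array([.5445,-.1545,0])+.0626*ex
def pt(th,r,h,w):
    a=.27-th
    return O+.06*ex+.1*ez - ex*(r*np.cos(a)-h*np.sin(a)) + ez*(r*np.sin(a)+h*np.cos(a)) + w*ey
def edge(im):
    s=im.astype(float); out=[]
    for w in np.arange(407,424):
        col=s[225:275,w]; k=(col[:,0]-col[:,2])  # yellow contrast
        k2=np.nonzero(k>60)[0]
        if len(k2)==0: out.append(np.nan);continue
        i=k2[-1]; f=(k[i]-60)/(k[i]-k[i+1]); out.append(225+i+f)
    return np.array(out)
a=edge(cv2.imread('pics/side4.png')[:,:,::-1]); b=edge(ctrl.get_image('side')); print(a.round(1));print(b.round(1)); 
def mod(th,h,u):
    P=np.array([proj('side',pt(th,.158,h,w)) for w in(-.022,.022)]); P=P[P[:,0].argsort()]; return np.interp(u,P[:,0],P[:,1])
u=np.arange(407,424)
for h in (-.004,-.002,0,.002): print(h,[ (th,round(float(np.nanmedian((mod(th,h,u)-(a if th==0 else b))[3:14])),2)) for th in (0,.18,.22,.25,.27,.3,.36)])
print(ctrl.get_obs()['tool_pos'],ctrl.get_obs()['contact_force'])
E
```

```text
[246.4 246.8 247.2 247.4 247.6 247.9 248.2 248.5 248.8 249.2 249.5 249.7
 250.  250.3 250.6 251.  251.3]
[261.6 261.9 262.2 262.6 262.9 263.3 263.6 263.9 264.2 264.6 264.9 265.2
 265.6 265.9 266.1 266.1 265.6]
-0.004 [(0, 2.42), (0.18, -2.02), (0.22, 0.09), (0.25, 1.6), (0.27, 2.56), (0.3, 3.95), (0.36, 6.49)]
-0.002 [(0, 1.56), (0.18, -2.73), (0.22, -0.58), (0.25, 0.96), (0.27, 1.94), (0.3, 3.36), (0.36, 5.96)]
0 [(0, 0.69), (0.18, -3.44), (0.22, -1.25), (0.25, 0.31), (0.27, 1.32), (0.3, 2.76), (0.36, 5.43)]
0.002 [(0, -0.19), (0.18, -4.16), (0.22, -1.92), (0.25, -0.33), (0.27, 0.69), (0.3, 2.17), (0.36, 4.9)]
[ 0.5447115  -0.15298945  0.12488718] [-4.37344771  1.94761202  6.67465902]
```

```bash
python3 - <<'E'
from h import *
a=ctrl.get_image('top')[100:260,170:440]; b=ctrl.get_image('wrist')
cv2.imwrite("pics/f1.png",np.vstack([cv2.resize(a,(540,320)),cv2.resize(b[100:300,440:640],(540,280))])[:,:,::-1]); o=ctrl.get_obs(); print(o['t'],o['tool_pos'],o['contact_force'])
E
```

```text
8.35 [ 0.54471044 -0.15296544  0.12492597] [-3.2318065   1.21555147  7.9473815 ]
```

View pics/f1.png

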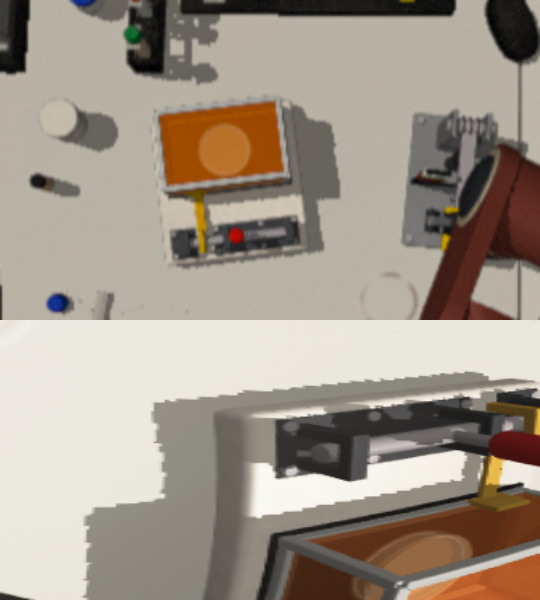

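The top view shows the bolt home, with the rod through the eye into the keeper. The pot (60,120) and vial (40,181) in this picture are where they started. The hold is steady, so I'm handing in.

```bash
python3 -c "
from station import ctrl
print(ctrl.finish_job())"
```

```text
the job is handed in; nothing more can be done
None
```

I slid the bolt home first, then pressed the lever into the green band, and handed in at about 8.4 s while still holding it down.

- **Bolt:** I gripped the knob and slid it until it stalled at about 19–20 N. The side camera measured 44.9 mm of travel against the 45 mm full stroke. The last top view shows the rod through the eye and in the keeper.
- **Lever:** I pressed the pad with the shut fingers only after the bolt was confirmed home. Fingertip height (about 111 mm) and the pad's edge in the side camera both put the lever at about 0.26 rad. The push was about 7–8 N, roughly what mid-green should take. The pose held steady over the last readings.
- **Pot and vial:** they look undisturbed in the last top view.

**Not checked directly:** the gripper hid the pointer and scale, so the green-band reading rests on those measurements, not on seeing the pointer.

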